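Make up two bottle-finishing kits in their fitted trays

TASK

Make up the two finishing kits for the bottling line in their wooden trays. The long tray serves large bottles that are already corked: lay the long label bundle flat down in its bay, rest the smoothing block lengthwise on the middle of those labels to keep them flat, and stand the neck cap in the round well. The short tray serves small bottles that are still open: lay the short banded label bundle flat down in its bay and stand the stopper, cork up, in the round well.

Things in the scene. Friction and masses are not known exactly. Their poses are not given: they have to be found in the camera images.
- long_tray: Fixed plywood kit board, 88 x 233 x 13 mm, long side along y, the longer and wider one. Origin: centre of its underside. Label bay 74 x 160 mm, centre at y +29.5 mm; its fences are 8 mm high, each long one with a 62 mm finger gap mid-way. At the -y end a round well, 52 mm across, centre at y -83.5 mm. Floors of bay and well are 5 mm above the bench, rims 13 mm.
- short_tray: Fixed plywood kit board, 79 x 202 x 13 mm, long side along y, the shorter and narrower one. Origin: centre of its underside. Label bay 65 x 129 mm, centre at y +29.5 mm; its fences are 8 mm high, each long one with a 62 mm finger gap mid-way. At the -y end a round well, 52 mm across, centre at y -68 mm. Floors of bay and well are 5 mm above the bench, rims 13 mm.
- long_labels: Bundle of white paper labels, 58 x 144 x 11 mm (x by y by z), the longer one: plain, with no band round it. Rigid, lies flat on a grey bench mat 2 mm thick. Origin: centre of its underside; y along its length; grasp it across its 58 mm width at mid-length, deep by the sides.
- short_labels: Bundle of white paper labels, 49 x 113 x 14 mm (x by y by z), the shorter one: held by a brown paper band round its middle. Rigid, lies flat on a grey bench mat 2 mm thick. Origin: centre of its underside; y along its length; grasp it across its 49 mm width at mid-length, deep by the sides.
- smoothing_block: Wooden smoothing block with a felt sole and sloped shoulders, 46 x 90 x 31 mm (x by y by z), about 70 g, lying on its felt on the 2 mm mat. Origin: centre of its underside; y along its length; grasp it across its 46 mm width. Any way round lengthwise is alike.
- stopper: Bottle stopper with a wooden head, standing on the 2 mm mat head down, cork up: head 36 mm across and 19 mm high, above it the cork, 20 mm across, to 39 mm high. Origin: centre of its underside (the head's flat); z up along the cork. Grasp it by the cork. In the same row stand a fixed tally counter (47 mm high) and tape roll; about 25 mm is free beside each thing for fingers.
- neck_cap: Black neck cap for sealing a bottle, a plain closed cylinder 34 mm across and 36 mm high, standing on the 2 mm mat. Origin: centre of its underside; z up. Grasp it by the side, in its upper half. In the same row stand a fixed tally counter (47 mm high) and tape roll; about 25 mm is free beside each thing for fingers.
There are look-alikes about, which are no part of the job. Several things look just like the stopper: the one meant starts nearest to the robot's base.

How it is judged (in metres and radians):
At the end, for the whole second after the job is handed in: Bundles flat on their bay floors, cap and stopper upright on their well floors (14 mm each way of the centre, 3 mm in height, bundles within 0.25 rad of the bay); block flat on the long bundle (15 mm across, 30 mm along, 0.35 rad); all five released and at rest (x of long_labels in the frame of long_tray between -0.014 and 0.014 m and y of long_labels in the frame of long_tray between 0.0155 and 0.0435 m and z of long_labels in the frame of long_tray between 0.002 and 0.008 m and angle between each of long_labels, short_labels, neck_cap, stopper's own z axis and vertical below 0.08 rad and x of short_labels in the frame of short_tray between -0.014 and 0.014 m and y of short_labels in the frame of short_tray between 0.0155 and 0.0435 m and z of short_labels in the frame of short_tray between 0.002 and 0.008 m and x of neck_cap in the frame of long_tray between -0.014 and 0.014 m and y of neck_cap in the frame of long_tray between -0.0975 and -0.0695 m and z of neck_cap in the frame of long_tray between 0.002 and 0.008 m and x of stopper in the frame of short_tray between -0.014 and 0.014 m and y of stopper in the frame of short_tray between -0.082 and -0.054 m and z of stopper in the frame of short_tray between 0.002 and 0.008 m and angle between the y axis of long_labels and the y axis of long_tray, either way round below 0.25 rad and angle between the y axis of short_labels and the y axis of short_tray, either way round below 0.25 rad and x of smoothing_block in the frame of long_labels between -0.015 and 0.015 m and y of smoothing_block in the frame of long_labels between -0.03 and 0.03 m and z of smoothing_block in the frame of long_labels between 0.0075 and 0.0155 m and angle between the y axis of smoothing_block and the y axis of long_labels, either way round below 0.35 rad and angle between smoothing_block's own z axis and vertical below 0.1 rad and linear speed of each of long_labels, short_labels, smoothing_block, stopper, neck_cap below 0.01 m/s and angular speed of each of long_labels, short_labels, smoothing_block, stopper, neck_cap below 0.15 rad/s); the robot touches nothing.
It also fails if it takes over 106 s, if anything falls off the work surface, if the arm or the gripper's body presses on something with over 40 N, if the wrist force passes 120 N, or if a joint passes its speed limit or range.

ROBOT

A 6-joint arm with a two-finger parallel gripper is mounted at the origin on a cart in front of the work surface, level with it; the furniture and walls round the work are solid. World frame = base frame: x ahead of the robot, y to its left, z up, the work surface at z = 0. Lengths are in m, angles in degrees, forces in N, time in s.
With the tool pointing down it reaches from about 0.275 to 0.825 m from the base axis. Payload 5.2 kg.
Tool frame: the origin (TCP) lies on the centre line of the jaws, within the pads' length; the fingertips stand 22 mm ahead of it and the grasp point (between the pads) lies 3 mm ahead of it; z points along the fingers, y is the line along which they close (so a half turn about z gives the same grasp; the last joint's range is limited). The gripper opens to 93 mm and grips with 3 to 60 N. Pads are 15 mm wide; open, the fingers measure 128 mm over their backs; the gripper's body (75 mm by 188 mm) begins 65 mm behind the grasp point.
Start: joints at [-87.938, 14.817, 87.949, -0, 77.235, -11.62], TCP at [0.13, -0.534, 0.241] pointing down, gripper open.
Joint ranges: [-179.93, 179.93], [-52.35, 119.4], [10.71, 147.94], [-69.91, 249.91], [12.55, 155.21], [-178.61, 178.61]. Speed limits (degrees/s): [147.25, 147.25, 180, 180, 180, 180].

INTERFACE

Orientations are given as a 3x3 rotation matrix whose columns are the frame's x, y, z axes.
In Python, from workcell import robot gives the robot as it stands. The module is installed in compiled form; this text tells all that it offers.
- The arm moves only by the shell command python3 -m inch 'ROWS' [FORCE]. ROWS is JSON, one flat list of numbers, 7 for each row, row after row: the turn, a rotation vector about the world's x, y, z normalised to -1 to 1, where 1 is 2 rad, then the shift along the world's x, y, z normalised to -1 to 1, where 1 is 0.08 m, then the opening, from 0 (shut) to 1 (fully open). A call has 1 to 5 rows; each row shifts and turns the commanded pose from where the row before left it; what a row does not reach is not made up. A row lasts 1/12 s, in which the tool goes at most 41.7 mm and 7.16 degrees, less where a joint would pass 70% of its speed; a pose out of reach is approached as far as the arm can. A call with a number of a shift or a turn outside -1 to 1 is refused whole. A call with a gripper value outside its range is refused whole. The fingers move at their own pace and stop on an object; FORCE is the grip in N (left out, the last holds). Time passes only in rows, so rows that do not move let the fingers close. It gives the time, the measured TCP pose, the force, the opening and the grip force at its end, in the units of the state.
- robot.sense(): the state, without advancing time (a new reading comes with each control period).
- robot.snapshot(name): name is "scene" or "top" or "wrist"; returns (picture, depth): 400x640x3 uint8, red, green, blue; 400x640 float32, m along the optical axis (not along the pixel's ray), 0 where there is no reading.
- robot.camera_model(name): a dict with "intrinsics" (3x3 intrinsics, pixels), "rvec" (rotation vector, rad) and "tvec" (3), from world to camera coordinates, as OpenCV has them. Camera axes: x right, y down, z forward; pixel columns grow to the right and rows downward; lengths in m; the calibration is good to about 2 mm. The wrist camera is an equidistant fisheye: a pixel r from the principal point sees the ray r / f radians off the axis. A picture is of the moment at which its call begins: read the wrist's pose just before it. camera_model takes no time and is no camera call; for the wrist camera it gives the pose at the moment of the call.
- robot.finish_job(): hands the job in; it is judged then, once.
The state is a dict: "clock": time; "joint_pos": joint angles; "joint_vel": joint speeds; "joint_torque": joint torques, N m; "ee_pos": TCP position; "orientation": TCP orientation; "contact_force": force on the tool from outside, world axes, zero at the start; "torque": the same for the moment, N m; "finger_gap": opening from 0.0 (shut) to 1.0 (fully open); "gripper_force": force on a finger pad.
Only numpy, scipy, OpenCV 4.12 (cv2) and the standard library are available. Lean on these libraries where they do the work, as an engineer would, in place of code of your own. Each camera call takes 0.05 s, during which the arm holds its last target. There are 200 camera calls.

## Working session

There is one attempt and no reset: what is moved stays moved. The work goes in short steps, Python scripts to look and compute and a shell command to move; the robot and the scene stay as the last step left them, time stands still between calls to the robot, and variables do not carry over. Pictures are saved under pics/ and viewed, at most 14 in all, crops included, and the job is handed in when it is done.

```bash
mkdir -p pics; cat > h.py <<'E'
import numpy as np, cv2
from workcell import robot
def save(n,img): cv2.imwrite(f'pics/{n}.png',cv2.cvtColor(img,cv2.COLOR_RGB2BGR))
def cam(n):
    m=robot.camera_model(n); R=cv2.Rodrigues(np.array(m['rvec'],float))[0]
    return np.array(m['intrinsics'],float),R,np.array(m['tvec'],float).ravel()
def cloud(n,d,c):
    K,R,t=c; v,u=np.mgrid[:d.shape[0],:d.shape[1]]
    P=np.stack([(u-K[0,2])/K[0,0]*d,(v-K[1,2])/K[1,1]*d,d],-1)
    W=(P-t)@R; W[d<=0]=np.nan
    return W
E
python3 - <<'E'
from h import *
for n in ('scene','top'):
    p,d=robot.snapshot(n); save(n+'0',p); np.savez(n+'0.npz',p=p,d=d)
    K,R,t=cam(n); print(n,K.round(1).tolist(),(-R.T@t).round(3),R[2].round(3))
s=robot.sense(); print(s)
E
```

```text
scene [[510.4, 0.0, 318.2], [0.0, 510.4, 199.6], [0.0, 0.0, 1.0]] [0.077 0.9   0.721] [ 0.41  -0.694 -0.591]
top [[368.2, 0.0, 319.9], [0.0, 368.2, 204.1], [0.0, 0.0, 1.0]] [0.478 0.082 0.904] [ 0.078  0.008 -0.997]
{'clock': 0.1, 'joint_pos': array([-8.79375190e+01,  1.48538851e+01,  8.80039181e+01, -5.63916000e-04,
        7.72334636e+01, -1.16186357e+01]), 'joint_vel': array([-0.03069989, -0.14469261, -0.17601044,  0.01831531,  0.12591133,
       -0.09140333]), 'joint_torque': array([ 3.03545014e-03, -4.38209939e+01, -2.84641868e+01,  7.21863261e-02,
        3.62443132e-02, -5.46527303e-05]), 'ee_pos': array([ 0.13009692, -0.53393481,  0.23991829]), 'orientation': array([[ 9.71626618e-01,  2.36520002e-01, -6.69202107e-05],
       [ 2.36519807e-01, -9.71625364e-01,  1.59152759e-03],
       [ 3.11406734e-04, -1.56219852e-03, -9.99998731e-01]]), 'contact_force': array([0.59705992, 0.02628576, 0.12108012]), 'torque': array([0.00551678, 0.00796132, 0.00382186]), 'gripper_force': 0.0, 'finger_gap': 1.0045440928206877}
```

View pics/top0.png

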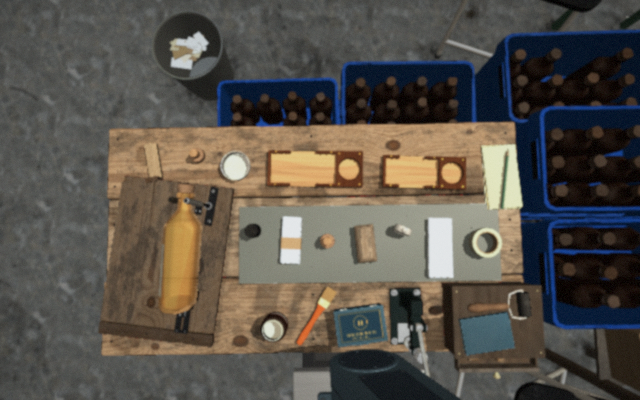

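View pics/scene0.png

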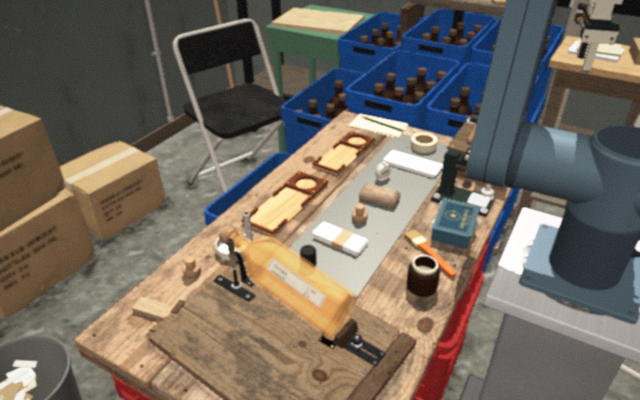

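The top view shows a row on the grey mat, left to right: cap (252,231), banded short bundle (291,240), stopper (326,241), block (365,243), tally counter (402,230), long bundle (440,248) and tape roll (486,243). The trays are at (315,169), long, and (424,172), short.

Look-alikes:
- **Stopper:** (326,241) and (196,156). The description says nearest the base, so (326,241).
- **Cap:** the black piece at (252,231); the open dark jar at (272,327) is not it.
- **Block:** (365,243); the wooden offcut at (152,160) is not it.
- **Bundles:** the banded one at (291,240) and the plain one at (440,248). The paper pad at (502,176) is neither.

```bash
cat > m.py <<'E'
from h import *
import sys
D={n:np.load(n+'0.npz') for n in('scene','top')}
C={n:cam(n) for n in D}
W={n:cloud(n,D[n]['d'],C[n]) for n in D}
p=D['top']['p']
cv2.imwrite('pics/crop1.png',cv2.cvtColor(cv2.resize(p[125:290,225:515],None,fx=2.7,fy=2.7,interpolation=cv2.INTER_CUBIC),cv2.COLOR_RGB2BGR))
w=W['top']
for n,(u,v) in dict(cap=(252,231),sl=(291,228),st=(326,241),st2=(196,156),bl=(365,243),tally=(402,230),ll=(440,248),tape=(486,243),lt=(300,169),ltw=(348,169),st_=(405,172),stw=(451,173),mat=(470,265),bench=(375,140)).items():
    print(n,w[v,u].round(4))
E
python3 m.py
python3 - <<'E'
exec(open('m.py').read().split("p=D")[0])
# for both views: segment points by height above mat/bench in region boxes -> minAreaRect
boxes=dict(cap=((.34,.5),(.20,.30),.02),sl=((.3,.5),(.11,.2),.008),st=((.33,.47),(.04,.1),.01),sttop=((.33,.47),(.04,.1),.033),bl=((.3,.48),(-.07,.01),.02),tally=((.35,.5),(-.16,-.09),.01),ll=((.28,.5),(-.26,-.165),.008),tape=((.3,.5),(-.4,-.28),.008),LT=((.5,.65),(-.04,.22),.0085),ST=((.5,.65),(-.28,-.07),.0085))
for n,(bx,by,z) in boxes.items():
    for c in W:
        P=W[c].reshape(-1,3); P=P[np.isfinite(P[:,0])]
        s=P[(P[:,0]>bx[0])&(P[:,0]<bx[1])&(P[:,1]>by[0])&(P[:,1]<by[1])&(P[:,2]>z)&(P[:,2]<.06)]
        if len(s)<5: print(n,c,len(s)); continue
        (cx,cy),(a,b),ang=cv2.minAreaRect((s[:,:2]*1000).astype(np.float32))
        print(n,c,len(s),'ctr',round(cx,1),round(cy,1),'size',round(a,1),round(b,1),'ang',round(ang,1),'z50/95',(np.percentile(s[:,2],[50,95])*1000).round(1))
E
```

```text
cap [0.4844 0.2492 0.0377]
sl [0.4905 0.1592 0.0171]
st [0.4588 0.0756 0.04  ]
st2 [0.6661 0.3849 0.0335]
bl [ 0.4527 -0.016   0.0332]
tally [ 0.4819 -0.1002  0.0499]
ll [ 0.4378 -0.1978  0.0127]
tape [ 0.4478 -0.3148 -0.0022]
lt [0.6361 0.137  0.0032]
ltw [0.6334 0.0187 0.008 ]
st_ [ 0.6242 -0.1213  0.0063]
stw [ 0.62   -0.2338  0.0064]
mat [ 3.953e-01 -2.728e-01 -3.000e-04]
bench [ 7.068e-01 -5.060e-02  1.000e-04]
cap scene 218 ctr 483.0 254.4 size 31.2 34.3 ang 3.4 z50/95 [37.2 40. ]
cap top 163 ctr 484.5 252.5 size 32.8 28.4 ang 89.8 z50/95 [37.6 40.4]
sl scene 750 ctr 447.9 152.3 size 104.2 74.1 ang 0.4 z50/95 [16.3 18.7]
sl top 767 ctr 424.5 154.3 size 155.6 68.7 ang 13.8 z50/95 [16.1 18.6]
st scene 229 ctr 399.6 75.1 size 139.5 34.1 ang 2.2 z50/95 [21.5 41.5]
st top 168 ctr 400.0 74.0 size 136.2 31.3 ang 0.3 z50/95 [20.8 42.2]
sttop scene 61 ctr 457.6 76.4 size 21.6 19.4 ang 79.9 z50/95 [40.2 42.3]
sttop top 54 ctr 457.6 74.5 size 16.4 16.3 ang 89.2 z50/95 [40.9 43.3]
bl scene 473 ctr 390.1 -21.7 size 62.6 179.8 ang 90.0 z50/95 [31.  36.3]
bl top 674 ctr 389.5 -21.8 size 60.5 178.6 ang 89.9 z50/95 [31.4 36.1]
tally scene 142 ctr 478.0 -102.7 size 37.0 19.2 ang 38.7 z50/95 [32.8 46.4]
tally top 113 ctr 481.8 -105.1 size 37.7 16.3 ang 64.3 z50/95 [41.  48.9]
ll scene 725 ctr 398.9 -196.5 size 62.7 202.1 ang 90.0 z50/95 [13.5 16.3]
ll top 1654 ctr 394.0 -205.9 size 218.4 86.5 ang 12.8 z50/95 [13.5 44.6]
tape scene 234 ctr 448.9 -310.1 size 59.9 69.2 ang 89.9 z50/95 [23.3 27.9]
tape top 517 ctr 417.7 -335.0 size 128.8 109.8 ang 0.1 z50/95 [25.5 51.9]
LT scene 575 ctr 574.9 101.8 size 149.2 235.8 ang 0.2 z50/95 [12.9 17.2]
LT top 705 ctr 574.7 96.7 size 148.8 241.4 ang 0.3 z50/95 [13.2 17.5]
ST scene 326 ctr 575.1 -168.9 size 197.7 149.6 ang 89.8 z50/95 [12.7 15.3]
ST top 670 ctr 575.3 -168.0 size 195.8 149.7 ang 89.3 z50/95 [12.9 15.9]
```

View pics/crop1.png

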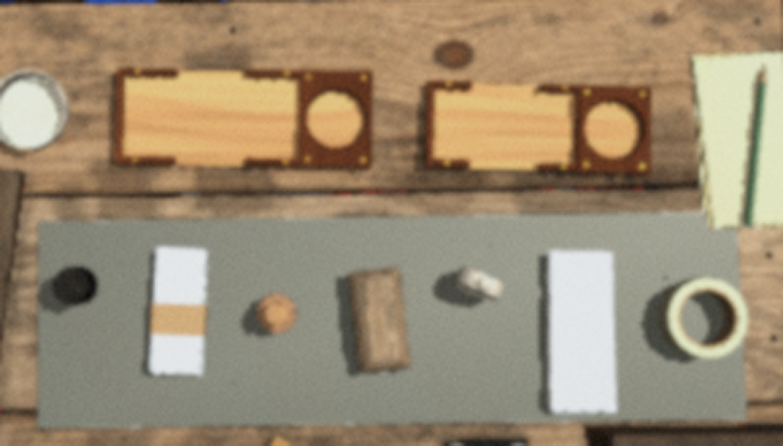

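The crop confirms the choices: the stopper with its wood top at crop (274,312), the black cap at (73,286), the banded bundle at (178,312), the block at (378,320), the plain long bundle at (582,332), and both trays with their wells at the -y end.

```bash
python3 - <<'E'
exec(open('m.py').read().split("p=D")[0])
boxes=dict(cap=(.484,.253,.04,.02,.05),sl=(.455,.153,.09,.009,.022),st=(.458,.075,.035,.01,.06),cork=(.458,.075,.035,.034,.05),bl=(.452,-.021,.075,.012,.045),tally=(.48,-.104,.04,.01,.06),ll=(.435,-.197,.11,.007,.02),tape=(.448,-.312,.06,.01,.04),LT=(.63,.085,.16,.0085,.02),ST=(.625,-.17,.12,.0085,.02),st2=(.666,.385,.04,.012,.06))
for n,(x,y,r,z0,z1) in boxes.items():
    for c in W:
        w=W[c]; m=(np.hypot(w[...,0]-x,w[...,1]-y)<r)&(w[...,2]>z0)&(w[...,2]<z1)
        k,l,st,_=cv2.connectedComponentsWithStats(m.astype(np.uint8))
        i=1+np.argmax(st[1:,4]); s=w[l==i]
        if n in('LT','ST'): s=w[m]; s=s[s[:,0]>.57]
        (cx,cy),(a,b),ang=cv2.minAreaRect((s[:,:2]*1000).astype(np.float32))
        q=s[:,:2]-s[:,:2].mean(0); U,S,V=np.linalg.svd(q,full_matrices=False)
        print(n,c,len(s),'ctr',round(cx,1),round(cy,1),'size',round(a,1),round(b,1),'ang',round(ang,1),'pca',np.degrees(np.arctan2(*V[0][::-1])).round(1),'mean',(s.mean(0)*1000).round(1),'z95',(np.percentile(s[:,2],[95])*1000).round(1))
# colour edges in top: bundles (white), block, bay floors via plane at known z
K,R,t=C['top']; hsv=cv2.cvtColor(D['top']['p'],cv2.COLOR_RGB2HSV)
def plane(px,z):
    r=(np.c_[(px-[K[0,2],K[1,2]])/[K[0,0],K[1,1]],np.ones(len(px))])@R; o=-R.T@t
    return o+r*((z-o[2])/r[:,2])[:,None]
for n,(u0,u1,v0,v1),z in [('sl',(275,308,210,270),.016),('ll',(422,458,210,285),.013),('LTfloor',(266,336,148,190),.005),('STfloor',(382,440,150,190),.005),('LTwell',(336,361,155,184),.005),('STwell',(440,464,158,188),.005)]:
    h=hsv[v0:v1,u0:u1].astype(int)
    m=(h[...,2]>150)
    k,l,st,_=cv2.connectedComponentsWithStats(m.astype(np.uint8)); i=1+np.argmax(st[1:,4])
    vv,uu=np.nonzero(l==i); P=plane(np.c_[uu+u0,vv+v0].astype(float),z)
    (cx,cy),(a,b),ang=cv2.minAreaRect((P[:,:2]*1000).astype(np.float32)); print(n,len(P),round(cx,1),round(cy,1),round(a,1),round(b,1),round(ang,1),'mean',(P.mean(0)*1000).round(1))
E
```

```text
cap scene 219 ctr 484.0 255.6 size 31.7 33.9 ang 74.5 pca 159.5 mean [481.  257.4  35. ] z95 [40.]
cap top 167 ctr 485.5 251.6 size 31.8 31.3 ang 42.2 pca -104.6 mean [485.2 251.   36.7] z95 [40.4]
sl scene 852 ctr 461.6 163.3 size 52.5 115.3 ang 86.2 pca 176.6 mean [458.4 165.5  16. ] z95 [18.7]
sl top 902 ctr 461.9 161.8 size 48.3 110.4 ang 89.1 pca 177.0 mean [460.7 161.   16.1] z95 [18.7]
st scene 220 ctr 456.3 77.6 size 33.9 32.4 ang 26.7 pca -154.8 mean [454.4  81.1  25.4] z95 [41.6]
st top 169 ctr 458.3 74.3 size 31.1 33.4 ang 89.1 pca -162.9 mean [458.2  74.2  26.8] z95 [42.2]
cork scene 59 ctr 457.6 76.4 size 21.6 19.4 ang 79.9 pca 99.3 mean [456.3  77.2  39.6] z95 [42.3]
cork top 54 ctr 457.6 74.5 size 16.4 16.3 ang 89.2 pca -47.8 mean [457.9  74.2  40.8] z95 [43.3]
bl scene 597 ctr 449.5 -11.2 size 90.8 45.9 ang 7.5 pca -171.7 mean [445.8  -5.6  26.3] z95 [34.4]
bl top 732 ctr 451.3 -17.1 size 89.7 46.1 ang 5.0 pca -175.2 mean [451.4 -15.9  28.8] z95 [34.4]
tally scene 191 ctr 480.2 -102.5 size 43.9 19.3 ang 65.2 pca -122.0 mean [479.5 -98.   29.6] z95 [45.6]
tally top 133
[... 793 characters left out ...]
5 [15.3]
ST top 851 ctr 623.0 -165.1 size 202.3 79.7 ang 87.1 pca -92.9 mean [ 621.4 -192.7   12.7] z95 [15.6]
st2 scene 258 ctr 668.2 395.5 size 34.0 33.7 ang 53.6 pca -132.6 mean [667.5 396.4  25.3] z95 [39.7]
st2 top 171 ctr 671.6 389.7 size 30.4 33.3 ang 59.9 pca 150.3 mean [670.4 388.1  26. ] z95 [40.5]
sl 980 463.3 158.9 50.0 115.9 86.8 mean [462.9 159.4  16. ]
ll 2008 448.1 -197.2 84.4 163.8 88.0 mean [ 453.  -200.8   13. ]
LTfloor 2135 637.2 137.3 168.7 102.4 89.1 mean [638.  133.2   5. ]
STfloor 1814 633.0 -136.0 140.8 92.1 89.1 mean [ 633.9 -136.6    5. ]
LTwell 329 634.0 17.2 50.8 47.4 43.8 mean [634.1  17.8   5. ]
STwell 323 620.9 -233.7 50.1 45.9 43.1 mean [ 620.6 -233.6    5. ]
```

```bash
cat > g.py <<'E'
# usage: g.py x y z [yaw_of_closing_axis_deg]  -> remaining delta in row units
from h import *
import sys
a=[float(v) for v in sys.argv[1:]]; s=robot.sense(); R=np.array(s['orientation'])
yaw=np.degrees(np.arctan2(R[1,1],R[0,1])); 
print('t',round(s['clock'],2),'tcp',np.round(s['ee_pos'],4),'yaw',yaw.round(2),'tilt',R[:2,2].round(4),'F',np.round(s['contact_force'],1),'gap',round(s['finger_gap']*93,1),'gf',round(s['gripper_force'],1),'j6',s['joint_pos'][5].round(1))
if len(a)>2: print('shift units',((np.array(a[:3])-s['ee_pos'])/.08).round(3), 'turn units', round(np.radians((a[3]-yaw+180)%360-180)/2,4) if len(a)>3 else '')
E
R='0,0,-0.0108,0.32,0.35,-0.04,0.85'
python3 -m inch '[0,0,-0.0108,0.16,0.18,0,0.85, 0,0,-0.0108,0.32,0.35,-0.04,0.85, 0,0,-0.0108,0.32,0.35,-0.04,0.85, 0,0,-0.0108,0.32,0.35,-0.04,0.85, 0,0,-0.0108,0.32,0.35,-0.04,0.85]' 20
python3 g.py .439 -.197 .2 -91.1
```

```text
clock: 0.52
ee_pos: [0.2459, -0.4064, 0.2273]
orientation: [[0.992, 0.128, -0.0], [0.128, -0.992, 0.001], [-0.0, -0.001, -1.0]]
contact_force: [0.9, 0.2, -0.3]
finger_gap: 0.847
gripper_force: 0.0
t 0.52 tcp [ 0.2459 -0.4064  0.2273] yaw -82.62 tilt [-0.0001  0.0009] F [ 0.9  0.2 -0.3] gap 78.8 gf 0.0 j6 10.3
shift units [ 2.413  2.617 -0.341] turn units -0.074
```

```bash

python3 -m inch '[0,0,-0.0108,0.32,0.35,-0.04,0.85, 0,0,-0.0108,0.32,0.35,-0.04,0.85, 0,0,-0.0108,0.32,0.35,-0.04,0.85, 0,0,-0.0108,0.32,0.35,-0.04,0.85, 0,0,-0.0108,0.32,0.35,-0.04,0.85]' >/dev/null
python3 -m inch '[0,0,-0.01,0.32,0.35,-0.04,0.85, 0,0,-0.01,0.32,0.35,-0.04,0.85, 0,0,0,0.17,0.17,-0.04,0.85, 0,0,0,0,0,0,0.85]' >/dev/null
python3 g.py .439 -.197 .026 -91.1
python3 - <<'E'
from h import *
p,d=robot.snapshot('wrist'); save('w1',p)
E
```

```text
t 1.27 tcp [ 0.4397 -0.1951  0.2014] yaw -90.74 tilt [-0.0004  0.002 ] F [-1.  -0.5  0.8] gap 79.1 gf 0.0 j6 53.4
shift units [-0.009 -0.024 -2.192] turn units -0.0031
```

View pics/w1.png

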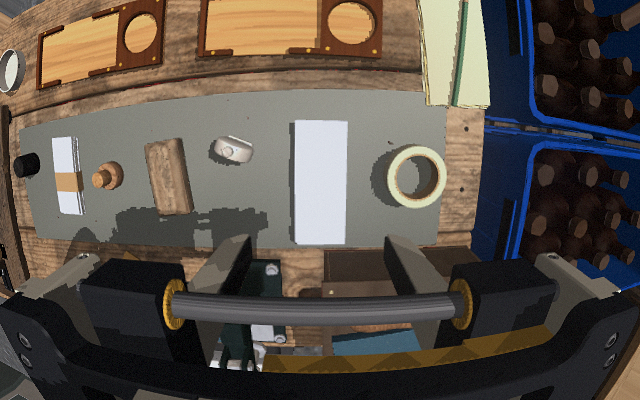

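The wrist view shows the plain long bundle at (320,182), the tally counter (232,150), block (168,176), stopper (107,176), banded bundle (68,175), cap (26,166), and both trays above. I'll use it as an independent measurement.

```bash
cat > wr.py <<'E'
from h import *
def wcloud():
    c=cam('wrist'); p,d=robot.snapshot('wrist'); K,R,t=c
    v,u=np.mgrid[:400,:640]; x=(u-K[0,2])/K[0,0]; y=(v-K[1,2])/K[1,1]; th=np.hypot(x,y)+1e-9
    k=np.where(th<1.45,np.tan(np.minimum(th,1.45))/th,np.nan)
    W=(np.stack([x*k*d,y*k*d,d],-1)-t)@R; W[(d<=0)|~np.isfinite(k)]=np.nan
    return p,W
def comp(w,x,y,r,z0,z1,name=''):
    m=(np.hypot(w[...,0]-x,w[...,1]-y)<r)&(w[...,2]>z0)&(w[...,2]<z1)
    k,l,st,_=cv2.connectedComponentsWithStats(m.astype(np.uint8))
    if k<2: print(name,'none'); return
    i=1+np.argmax(st[1:,4]); s=w[l==i]
    (cx,cy),(a,b),ang=cv2.minAreaRect((s[:,:2]*1000).astype(np.float32))
    V=np.linalg.svd(s[:,:2]-s[:,:2].mean(0),full_matrices=False)[2]
    print(name,len(s),'ctr',round(cx,1),round(cy,1),'size',round(a,1),round(b,1),'ang',round(ang,1),'pca',(np.degrees(np.arctan2(*V[0][::-1]))%180).round(1),'z50/95',(np.percentile(s[:,2],[50,95])*1000).round(1))
E
python3 - <<'E'
from wr import *
p,w=wcloud()
for n,b in dict(cap=(.484,.253,.04,.02,.05),sl=(.46,.16,.08,.009,.022),cork=(.458,.075,.035,.034,.05),st=(.458,.075,.03,.01,.05),bl=(.452,-.018,.065,.012,.045),tally=(.48,-.104,.04,.01,.06),ll=(.437,-.197,.09,.007,.02),tape=(.448,-.305,.05,.01,.04),ST=(.623,-.165,.115,.009,.02)).items(): comp(w,*b,n)
for n,x,y,a in (('ST',.623,-.165,87.1),('LT',.636,.101,88.4)):   # rim points
    m=(abs(w[...,0]-x)<.06)&(abs(w[...,1]-y)<.125)&(w[...,2]>.009)&(w[...,2]<.02); s=w[m]
    (cx,cy),(q,b),ang=cv2.minAreaRect((s[:,:2]*1000).astype(np.float32)); print(n,len(s),cx,cy,q,b,ang)
E
```

```text
cap 344 ctr 486.8 251.0 size 32.5 31.6 ang 58.5 pca 168.0 z50/95 [36.4 38.9]
sl 1771 ctr 461.8 160.6 size 49.9 113.5 ang 86.4 pca 176.9 z50/95 [16.2 17.5]
cork 180 ctr 459.0 73.5 size 19.6 18.8 ang 64.1 pca 103.4 z50/95 [40.2 41.7]
st 615 ctr 459.8 71.4 size 35.5 31.1 ang 23.7 pca 15.2 z50/95 [21.1 41.2]
bl 2676 ctr 451.8 -17.2 size 90.6 47.7 ang 4.7 pca 6.1 z50/95 [30.1 33.4]
tally 733 ctr 482.5 -105.5 size 41.7 17.2 ang 67.0 pca 63.2 z50/95 [39.1 48.4]
ll 6371 ctr 438.1 -197.4 size 58.4 144.1 ang 88.4 pca 178.4 z50/95 [12.9 14.2]
tape 1896 ctr 449.6 -302.6 size 69.5 69.3 ang 18.7 pca 57.3 z50/95 [25.2 26.5]
ST 2023 ctr 614.3 -216.2 size 100.1 68.1 ang 87.0 pca 108.8 z50/95 [12.7 14.1]
ST 2567 617.107666015625 -164.81655883789062 202.9563446044922 68.2488021850586 86.9297103881836
LT 2675 635.8507080078125 100.946533203125 235.1259002685547 88.949951171875 88.3899154663086
```

The wrist, top and scene measurements agree within about 2 mm, and sizes and heights match the text. Next I descend on the long bundle.

```bash

python3 -m inch '[0,0,-0.0075,-0.02,-0.029,-0.4,0.85, 0,0,0,0,0,-0.5,0.85, 0,0,0,0,0,-0.5,0.85, 0,0,0,0,0,-0.4,0.85, 0,0,0,0,0,-0.2,0.85]' >/dev/null
python3 -m inch '[0,0,0,0,0,-0.1,0.85, 0,0,0,0,0,-0.09,0.85, 0,0,0,0,0,0,0.85]' >/dev/null
python3 g.py .438 -.1974 .026 -91.6
```

```text
t 2.03 tcp [ 0.436  -0.2015  0.0266] yaw -91.92 tilt [-0.0007  0.0004] F [-0.1 -0.6  0.2] gap 78.8 gf 0.0 j6 53.8
shift units [ 0.025  0.051 -0.008] turn units 0.0028
```

```bash

python3 -m inch '[0,0,0,0.025,0.05,0,0.85, 0,0,0,0,0,0,0.4, 0,0,0,0,0,0,0.4, 0,0,0,0,0,0,0.4, 0,0,0,0,0,0,0.4]' 25 
python3 g.py .438 -.1974 .026 -91.6
```

```text
clock: 2.45
ee_pos: [0.439, -0.197, 0.0278]
orientation: [[0.999, -0.032, 0.001], [-0.032, -0.999, -0.001], [0.001, 0.001, -1.0]]
contact_force: [-0.4, 1.5, 4.5]
finger_gap: 0.629
gripper_force: 25.0
t 2.45 tcp [ 0.439  -0.197   0.0278] yaw -91.82 tilt [ 0.0013 -0.0011] F [-0.4  1.5  4.5] gap 58.5 gf 25.0 j6 54.3
shift units [-0.013 -0.005 -0.023] turn units 0.0019
```

```bash

python3 -m inch '[0,0,0,0,0,0.2,0.4, 0,0,0,0,0,0.4,0.4, 0,0,0,0,0,0.5,0.4, 0,0,0,0,0,0.4,0.4, 0,0,0.06,0,0,0,0.4]' >/dev/null
python3 -m inch '[0,0,0.06,0.19,0.31,0,0.4, 0,0,0.06,0.19,0.31,0,0.4, 0,0,0.06,0.19,0.31,0,0.4, 0,0,0.06,0.19,0.31,0,0.4, 0,0,0.06,0.19,0.31,0,0.4]' >/dev/null
python3 -m inch '[0,0,0.06,0.19,0.31,0,0.4, 0,0,0.06,0.19,0.31,0,0.4, 0,0,0.06,0.19,0.31,0,0.4, 0,0,0.06,0.19,0.31,0,0.4, 0,0,0.06,0.19,0.31,0,0.4]' >/dev/null
python3 -m inch '[0,0,0.06,0.19,0.31,0,0.4, 0,0,0.06,0.19,0.31,0,0.4, 0,0,0,0.19,0.31,0,0.4, 0,0,0,0,0,0,0.4]' >/dev/null
python3 g.py .6367 .1305 .029 -1.6
python3 - <<'E'
from wr import *
p,w=wcloud(); save('w2',p)
comp(w,.637,.13,.09,.11,.16,'ll held')
s=w[(abs(w[...,0]-.636)<.06)&(abs(w[...,1]-.1)<.125)&(w[...,2]>.009)&(w[...,2]<.02)]
print(cv2.minAreaRect((s[:,:2]*1000).astype(np.float32)))
E
```

```text
t 4.03 tcp [0.6379 0.1303 0.1469] yaw -2.25 tilt [0.002  0.0021] F [ 0.5  1.3 -0.5] gap 57.6 gf 25.0 j6 3.9
shift units [-0.015  0.003 -1.474] turn units 0.0057
ll held 19512 ctr 638.2 151.7 size 101.7 88.3 ang 87.1 pca 88.4 z50/95 [132.2 146.6]
((638.7039184570312, 208.43597412109375), (19.844921112060547, 88.01883697509766), 88.21171569824219)
```

View pics/w2.png

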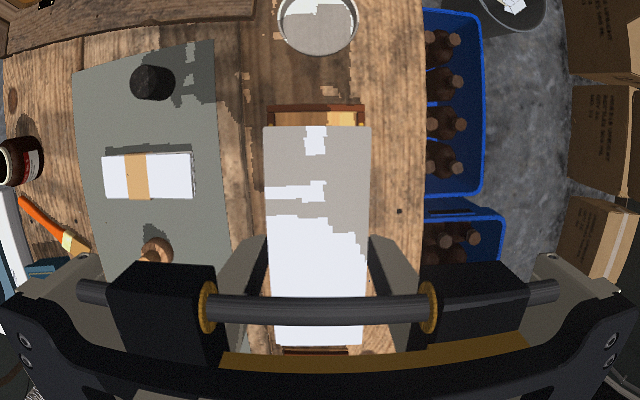

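The bundle is held square and centred over the tray at (318,235), with the tray end visible at (316,115). Lowering.

```bash

python3 -m inch '[0,0,0.006,-0.015,0,-0.3,0.4, 0,0,0,0,0,-0.4,0.4, 0,0,0,0,0,-0.4,0.4, 0,0,0,0,0,-0.2,0.4, 0,0,0,0,0,-0.05,0.4]' >/dev/null
python3 -m inch '[0,0,0,0,0,-0.05,0.4, 0,0,0,0,0,-0.04,0.4, 0,0,0,0,0,0,0.4]' >/dev/null
python3 g.py .6367 .1305 .0305 -1.6
```

```text
t 4.75 tcp [0.6356 0.1253 0.0328] yaw -1.8 tilt [ 0.0017 -0.0001] F [ 0.1  0.9 -0. ] gap 58.1 gf 25.0 j6 3.1
shift units [ 0.014  0.065 -0.029] turn units 0.0017
```

```bash

python3 -m inch '[0,0,0,0,0,0,0.4]' >/dev/null; python3 g.py
python3 -m inch '[0,0,0,0.01,0.05,-0.02,0.4, 0,0,0,0,0,0,0.4]' >/dev/null; python3 g.py .6367 .1305 .0305 -1.6
```

```text
t 4.83 tcp [0.6358 0.1255 0.0333] yaw -1.79 tilt [0.0023 0.    ] F [ 0.2 -0.  -1. ] gap 58.0 gf 25.0 j6 3.1
t 5.0 tcp [0.6364 0.1303 0.0311] yaw -1.77 tilt [0.0017 0.0004] F [ 0.4 -0.4 -1.7] gap 57.8 gf 25.0 j6 3.5
shift units [ 0.004  0.003 -0.008] turn units 0.0015
```

```bash

python3 -m inch '[0,0,0,0,0,0,0.76, 0,0,0,0,0,0,0.76, 0,0,0,0,0,0.2,0.76, 0,0,0,0,0,0.4,0.76, 0,0,0,0,0,0.5,0.76]' >/dev/null
python3 -m inch '[0,0,0,0,0,0.3,0.76, 0,0,-0.06,-0.19,-0.15,0,0.72, 0,0,-0.06,-0.19,-0.15,0,0.72, 0,0,-0.06,-0.19,-0.15,0,0.72, 0,0,-0.06,-0.19,-0.15,0,0.72]' >/dev/null
python3 -m inch '[0,0,-0.06,-0.19,-0.15,0,0.72, 0,0,-0.06,-0.19,-0.15,0,0.72, 0,0,-0.06,-0.19,-0.15,0,0.72, 0,0,-0.06,-0.19,-0.15,0,0.72, 0,0,-0.06,-0.19,-0.15,0,0.72]' >/dev/null
python3 -m inch '[0,0,-0.06,-0.19,-0.15,0,0.72, 0,0,-0.06,-0.19,-0.15,0,0.72, 0,0,-0.06,-0.19,-0.15,0,0.72, 0,0,0,0,0,0,0.72]' >/dev/null
python3 g.py .4518 -.0172 .026 -85
python3 - <<'E'
from wr import *
p,w=wcloud(); comp(w,.452,-.018,.065,.012,.045,'bl')
p,d=robot.snapshot('top'); c=cam('top'); comp(cloud('top',d,c),.637,.13,.09,.012,.03,'ll placed')
save('top1',cv2.resize(p[125:290,225:515],None,fx=2.7,fy=2.7,interpolation=cv2.INTER_CUBIC))
E
```

```text
t 6.58 tcp [ 0.451  -0.0154  0.1423] yaw -84.64 tilt [-0.0015 -0.0005] F [ 0.2 -0.2 -1. ] gap 66.6 gf 0.0 j6 68.5
shift units [ 0.01  -0.022 -1.454] turn units -0.0032
bl 4902 ctr 451.9 -16.7 size 89.8 46.1 ang 5.1 pca 4.6 z50/95 [30.7 33.3]
ll placed 1352 ctr 635.4 131.3 size 141.7 57.9 ang 89.0 pca 88.6 z50/95 [16.2 18.7]
```

View pics/top1.png

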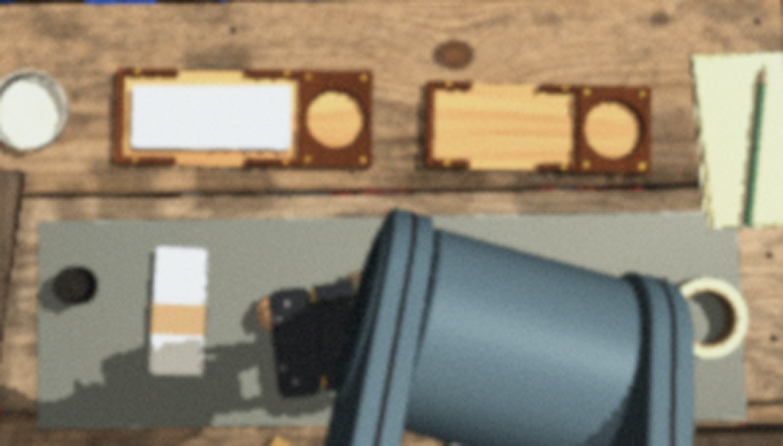

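The long bundle lies flat in the bay at crop (212,116), centred at (635,131) mm with its top at 16 mm. Next is the block.

```bash

python3 -m inch '[0,0,-0.003,0.01,-0.01,-0.3,0.72, 0,0,0,0,0,-0.4,0.72, 0,0,0,0,0,-0.3,0.72, 0,0,0,0,0,-0.1,0.72, 0,0,0,0,0,0,0.72]' >/dev/null
python3 g.py .4519 -.0167 .028 -85
```

```text
t 7.1 tcp [ 0.4534 -0.0143  0.0526] yaw -84.49 tilt [-0.0039  0.0013] F [-0.5  0.2  0.2] gap 67.4 gf 0.0 j6 68.5
shift units [-0.018 -0.03  -0.307] turn units -0.0044
```

```bash

python3 -m inch '[0,0,-0.004,-0.018,-0.03,-0.15,0.72, 0,0,0,0,0,-0.15,0.72, 0,0,0,0,0,0,0.72]' >/dev/null;python3 g.py .4519 -.0167 .028 -85
python3 -m inch '[0,0,0,0,0,0,0.3, 0,0,0,0,0,0,0.3, 0,0,0,0,0,0,0.3, 0,0,0,0,0,0,0.3, 0,0,0,0,0,0,0.3]' 20 >/dev/null
python3 g.py .4519 -.0167 .028 -85
```

```text
t 7.35 tcp [ 0.4531 -0.0173  0.0301] yaw -85.01 tilt [-0.0004  0.0002] F [-0.8  0.1 -0.5] gap 66.9 gf 0.0 j6 68.7
shift units [-0.014  0.008 -0.026] turn units 0.0001
t 7.77 tcp [ 0.4535 -0.0176  0.0312] yaw -85.07 tilt [ 0.0019 -0.0004] F [-0.9  0.6  6.2] gap 45.4 gf 20.0 j6 68.7
shift units [-0.02   0.011 -0.04 ] turn units 0.0006
```

```bash

python3 -m inch '[0,0,0,0,0,0.2,0.3, 0,0,0,0,0,0.4,0.3, 0,0,0,0,0,0.4,0.3, 0,0,0,0,0,0.3,0.3, 0,0,0.06,0.19,0.155,0,0.3]' >/dev/null
python3 -m inch '[0,0,0.06,0.19,0.155,0,0.3, 0,0,0.06,0.19,0.155,0,0.3, 0,0,0.06,0.19,0.155,0,0.3, 0,0,0.06,0.19,0.155,0,0.3, 0,0,0.06,0.19,0.155,0,0.3]' >/dev/null
python3 -m inch '[0,0,0.06,0.19,0.155,0,0.3, 0,0,0.06,0.19,0.155,0,0.3, 0,0,0.06,0.19,0.155,0,0.3, 0,0,0.06,0.19,0.155,0,0.3, 0,0,0.06,0.19,0.155,0,0.3]' >/dev/null
python3 -m inch '[0,0,0.06,0.19,0.155,0,0.3, 0,0,0,0,0,-0.3,0.3, 0,0,0,0,0,-0.4,0.3, 0,0,0,0,0,-0.2,0.3, 0,0,0,0,0,0,0.3]' >/dev/null
python3 g.py .636 .131 .046 -1.6
```

```text
t 9.43 tcp [0.6316 0.1313 0.0575] yaw -2.56 tilt [-0.009  -0.0004] F [-0.8 -0.2 -1.2] gap 45.6 gf 20.0 j6 4.4
shift units [ 0.055 -0.003 -0.144] turn units 0.0084
```

```bash

python3 -m inch '[0,0,0.008,0.05,0,-0.05,0.3, 0,0,0,0,0,0,0.3]' >/dev/null; python3 g.py .636 .131 .0455 -1.6
python3 -m inch '[0,0,0,0,0,-0.05,0.3, 0,0,0,0,0,-0.04,0.3, 0,0,0,0,0,0,0.3]' >/dev/null; python3 g.py .636 .131 .0455 -1.6
```

```text
t 9.6 tcp [0.6403 0.1312 0.0589] yaw -1.6 tilt [0.0017 0.    ] F [-0.1  0.1 -0.6] gap 45.8 gf 20.0 j6 3.4
shift units [-0.054 -0.002 -0.168] turn units 0.0
t 9.85 tcp [0.6392 0.1312 0.0514] yaw -1.67 tilt [0.0006 0.    ] F [-1.1  0.6 -1. ] gap 45.7 gf 20.0 j6 3.5
shift units [-0.04  -0.003 -0.074] turn units 0.0006
```

```bash

python3 -m inch '[0,0,0,-0.04,0,-0.04,0.3, 0,0,0,0,0,-0.03,0.3, 0,0,0,0,0,0,0.3]' >/dev/null; python3 g.py .636 .131 .0455 -1.6
```

```text
t 10.1 tcp [0.6355 0.1313 0.0455] yaw -1.66 tilt [-0.0002  0.    ] F [0.1 1.  0.1] gap 45.6 gf 20.0 j6 3.5
shift units [ 0.006 -0.004 -0.   ] turn units 0.0005
```

```bash

python3 -m inch '[0,0,0,0,0,-0.012,0.3, 0,0,0,0,0,0,0.64, 0,0,0,0,0,0,0.64, 0,0,0,0,0,0.2,0.64, 0,0,0,0,0,0.4,0.64]' >/dev/null; python3 g.py
python3 -m inch '[0,0,0,0,0,0.5,0.64, 0,0,0,-0.31,0.25,0.2,0.64, 0,0,0,-0.31,0.25,0,0.64, 0,0,0,-0.31,0.25,0,0.64, 0,0,0,-0.31,0.25,0,0.64]' >/dev/null
python3 -m inch '[0,0,0,-0.31,0.25,0,0.64, 0,0,0,-0.31,0.25,0,0.64, 0,0,0,0,0,0,0.64]' >/dev/null; python3 g.py .486 .251 .036 -1.6
python3 - <<'E'
from wr import *
p,w=wcloud(); save('w3',p); comp(w,.486,.251,.04,.02,.05,'cap'); comp(w,.636,.131,.07,.022,.06,'bl')
p,d=robot.snapshot('top'); t=cloud('top',d,cam('top')); comp(t,.636,.131,.07,.025,.06,'bl top'); comp(t,.486,.251,.04,.02,.05,'cap')
E
```

```text
t 10.52 tcp [0.6328 0.1311 0.0884] yaw -1.67 tilt [-0.0089 -0.0003] F [0.5 0.6 0.7] gap 59.3 gf 0.0 j6 3.5
t 11.18 tcp [0.4822 0.2542 0.1483] yaw -1.47 tilt [-0.0034  0.001 ] F [ 0.2 -0.1 -0.2] gap 59.8 gf 0.0 j6 17.4
shift units [ 0.047 -0.04  -1.404] turn units -0.0011
cap 1203 ctr 485.1 253.7 size 32.9 31.8 ang 89.9 pca 88.4 z50/95 [37.6 38.8]
bl none
bl top 739 ctr 634.3 129.3 size 88.8 46.3 ang 88.8 pca 89.2 z50/95 [44.6 49. ]
cap 135 ctr 485.7 247.8 size 30.9 22.6 ang 1.0 pca 0.7 z50/95 [37.9 39.9]
```

View pics/w3.png

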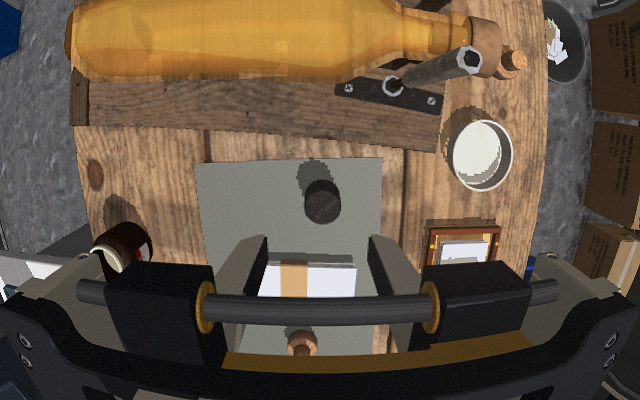

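The cap stands free at (322,200) between the fingers, and the top view puts the block at (634,129) mm on the labels. Descending on the cap.

```bash

python3 -m inch '[0,0,0,0.04,-0.02,-0.3,0.64, 0,0,0,0,0,-0.4,0.64, 0,0,0,0,0,-0.3,0.64, 0,0,0,0,0,-0.1,0.64, 0,0,0,0,0,0,0.64]' >/dev/null; python3 g.py .4855 .2525 .036 -1.6
```

```text
t 11.7 tcp [0.4897 0.2484 0.0582] yaw -1.73 tilt [-0.0042 -0.0014] F [-0.5  0.3  0. ] gap 59.7 gf 0.0 j6 17.0
shift units [-0.053  0.051 -0.278] turn units 0.0012
```

```bash

python3 -m inch '[0,0,0,-0.05,0.05,-0.15,0.64, 0,0,0,0,0,-0.12,0.64, 0,0,0,0,0,0,0.64]' >/dev/null;python3 g.py .4855 .2525 .036 -1.6
python3 -m inch '[0,0,0,0,0,0,0.2, 0,0,0,0,0,0,0.2, 0,0,0,0,0,0,0.2, 0,0,0,0,0,0,0.2, 0,0,0,0,0,0,0.2]' 15 >/dev/null
python3 g.py .4855 .2525 .036
```

```text
t 11.95 tcp [0.4863 0.2533 0.0383] yaw -1.67 tilt [-0.001  -0.0004] F [-0.9 -1.   0. ] gap 59.6 gf 0.0 j6 17.5
shift units [-0.01  -0.01  -0.029] turn units 0.0006
t 12.37 tcp [0.4867 0.2537 0.0395] yaw -1.66 tilt [0.0012 0.0003] F [ 0.4 -0.6  2.1] gap 32.3 gf 15.0 j6 17.6
shift units [-0.016 -0.016 -0.044] turn units
```

```bash

python3 -m inch '[0,0,0,0,0,0.2,0.2, 0,0,0,0,0,0.4,0.2, 0,0,0,0,0,0.4,0.2, 0,0,0,0,0,0.3,0.2, 0,0,0,0.23,-0.37,0,0.2]' >/dev/null
python3 -m inch '[0,0,0,0.23,-0.37,0,0.2, 0,0,0,0.23,-0.37,0,0.2, 0,0,0,0.23,-0.37,0,0.2, 0,0,0,0.23,-0.37,0,0.2, 0,0,0,0.23,-0.37,0,0.2]' >/dev/null
python3 -m inch '[0,0,0,0.23,-0.37,0,0.2, 0,0,0,0.23,-0.37,0,0.2, 0,0,0,0,0,0,0.2]' >/dev/null;python3 g.py .6336 .0175 .043 -1.6
```

```text
t 13.45 tcp [0.6368 0.0108 0.143 ] yaw -1.92 tilt [ 0.0033 -0.0028] F [ 0.1 -0.4 -0.1] gap 31.9 gf 15.0 j6 -7.0
shift units [-0.04   0.084 -1.25 ] turn units 0.0028
```

```bash

python3 -m inch '[0,0,0.003,-0.04,0.08,-0.3,0.2, 0,0,0,0,0,-0.4,0.2, 0,0,0,0,0,-0.2,0.2, 0,0,0,0,0,0,0.2]' >/dev/null;python3 g.py .6336 .0175 .043 -1.6
python3 - <<'E'
from wr import *
p,w=wcloud(); comp(w,.634,.0175,.03,.055,.085,'cap'); save('w4',p[150:400,160:480])
E
```

```text
t 13.78 tcp [0.6269 0.0239 0.0667] yaw -1.32 tilt [-0.0081  0.0012] F [-1.5  0.1 -0.3] gap 32.2 gf 15.0 j6 -6.7
shift units [ 0.083 -0.08  -0.296] turn units -0.0025
cap 3978 ctr 630.9 23.0 size 32.4 48.3 ang 76.8 pca 11.6 z50/95 [65.  80.9]
```

View pics/w4.png

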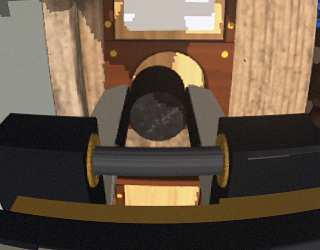

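The cap is held upright at crop (160,110), over the well at (170,80). Letting it settle and then correcting.

```bash

python3 -m inch '[0,0,0,0.04,-0.04,-0.1,0.2, 0,0,0,0,0,0,0.2, 0,0,0,0,0,0,0.2]' >/dev/null;python3 g.py .6336 .0175 .043 -1.6

```

```text
t 14.08 tcp [0.6344 0.0199 0.0639] yaw -1.32 tilt [ 0.0019 -0.0003] F [-0.4  0.1  0.7] gap 32.1 gf 15.0 j6 -6.9
shift units [-0.01  -0.03  -0.261] turn units -0.0024
```

```bash

python3 -m inch '[0,0,0,-0.01,-0.03,-0.1,0.2, 0,0,0,0,0,-0.1,0.2, 0,0,0,0,0,-0.04,0.2, 0,0,0,0,0,0,0.2, 0,0,0,0,0,0,0.2]' >/dev/null;python3 g.py .6336 .0175 .0425 -1.6

```

```text
t 14.5 tcp [0.6324 0.0177 0.0433] yaw -1.32 tilt [-0.0008  0.0002] F [-0.2  0.8  0.1] gap 32.3 gf 15.0 j6 -7.2
shift units [ 0.015 -0.003 -0.01 ] turn units -0.0024
```

```bash

python3 -m inch '[0,0,0,0.01,0,-0.012,0.2, 0,0,0,0,0,0,0.2, 0,0,0,0,0,0,0.5, 0,0,0,0,0,0,0.5, 0,0,0,0,0,0.2,0.5]' >/dev/null; python3 g.py
python3 -m inch '[0,0,0,0,0,0.4,0.7, 0,0,0,0,0,0.5,0.7, 0,0,-0.061,0,0,0.2,0.7, 0,0,-0.061,0,0,0,0.7, 0,0,-0.061,0,0,0,0.7]' >/dev/null
python3 -m inch '[0,0,-0.061,-0.21,0.18,0,0.7, 0,0,-0.061,-0.21,0.18,0,0.7, 0,0,-0.061,-0.21,0.18,0,0.7, 0,0,-0.061,-0.21,0.18,0,0.7, 0,0,-0.061,-0.21,0.18,0,0.7]' >/dev/null
python3 -m inch '[0,0,-0.061,-0.21,0.18,0,0.7, 0,0,-0.061,-0.21,0.18,0,0.7, 0,0,-0.061,-0.21,0.18,0,0.7, 0,0,-0.061,-0.21,0.18,0,0.7, 0,0,-0.061,-0.21,0.18,0,0.7]' >/dev/null
python3 -m inch '[0,0,0,0,0,0,0.7, 0,0,0,0,0,0,0.7]' >/dev/null;python3 g.py .462 .1605 .026 -93.1
python3 - <<'E'
from wr import *
p,w=wcloud(); comp(w,.462,.1605,.07,.009,.022,'sl')
p,d=robot.snapshot('top'); t=cloud('top',d,cam('top')); comp(t,.634,.0175,.04,.022,.06,'cap'); comp(t,.636,.131,.07,.025,.06,'bl top')
E
```

```text
t 14.92 tcp [0.6313 0.018  0.056 ] yaw -1.32 tilt [-0.0057  0.0008] F [-1.1  0.2 -0.4] gap 45.2 gf 0.0 j6 -7.2
t 16.33 tcp [0.4651 0.1622 0.1471] yaw -91.94 tilt [ 0.0008 -0.0001] F [1.  0.1 0.2] gap 65.1 gf 0.0 j6 98.2
shift units [-0.039 -0.021 -1.514] turn units -0.0101
sl 5635 ctr 461.0 161.4 size 48.8 113.4 ang 86.5 pca 177.1 z50/95 [16.1 17.3]
cap 160 ctr 631.9 17.3 size 30.8 30.7 ang 89.3 pca 138.9 z50/95 [41.1 43.2]
bl top 740 ctr 634.3 129.1 size 88.4 46.4 ang 89.2 pca 89.2 z50/95 [44.5 49. ]
```

```bash

python3 -m inch '[0,0,-0.01,-0.045,-0.015,-0.3,0.7, 0,0,0,0,0,-0.4,0.7, 0,0,0,0,0,-0.4,0.7, 0,0,0,0,0,-0.15,0.7, 0,0,0,0,0,0,0.7]' >/dev/null
python3 -m inch '[0,0,0,0,0,0,0.7]' >/dev/null;python3 g.py .4615 .161 .026 -93.1
```

```text
t 16.93 tcp [0.4625 0.1598 0.0463] yaw -93.33 tilt [-0.0012 -0.0002] F [-0.7 -0.7  0.4] gap 65.0 gf 0.0 j6 99.3
shift units [-0.012  0.015 -0.254] turn units 0.002
```

```bash

python3 -m inch '[0,0,0,-0.01,0.015,-0.12,0.7, 0,0,0,0,0,-0.12,0.7, 0,0,0,0,0,0,0.7, 0,0,0,0,0,0,0.7]' >/dev/null;python3 g.py .4615 .161 .026 -93.1
python3 -m inch '[0,0,0,0,0,0,0.35, 0,0,0,0,0,0,0.35, 0,0,0,0,0,0,0.35, 0,0,0,0,0,0,0.35, 0,0,0,0,0,0,0.35]' 25 >/dev/null
python3 g.py .4615 .161 .026 -93.1
```

```text
t 17.27 tcp [0.461  0.1617 0.0274] yaw -93.32 tilt [-0.0004 -0.0001] F [-1.   0.7  1. ] gap 64.8 gf 0.0 j6 99.5
shift units [ 0.007 -0.008 -0.018] turn units 0.0019
t 17.68 tcp [0.4614 0.1617 0.0279] yaw -93.33 tilt [0.0008 0.0001] F [-0.2 -0.1  3.5] gap 46.5 gf 25.0 j6 99.5
shift units [ 0.002 -0.009 -0.024] turn units 0.002
```

```bash

python3 -m inch '[0,0,0,0,0,0.2,0.35, 0,0,0,0,0,0.4,0.35, 0,0,0,0,0,0.5,0.35, 0,0,0,0,0,0.4,0.35, 0,0,0.06,0,0,0,0.35]' >/dev/null
python3 -m inch '[0,0,0.06,0.17,-0.31,0,0.35, 0,0,0.06,0.17,-0.31,0,0.35, 0,0,0.06,0.17,-0.31,0,0.35, 0,0,0.06,0.17,-0.31,0,0.35, 0,0,0.06,0.17,-0.31,0,0.35]' >/dev/null
python3 -m inch '[0,0,0.06,0.17,-0.31,0,0.35, 0,0,0.06,0.17,-0.31,0,0.35, 0,0,0.06,0.17,-0.31,0,0.35, 0,0,0.06,0.17,-0.31,0,0.35, 0,0,0.06,0.17,-0.31,0,0.35]' >/dev/null
python3 -m inch '[0,0,0.06,0.17,-0.31,0,0.35, 0,0,0.06,0.17,-0.31,0,0.35, 0,0,0,0,0,0,0.35, 0,0,0,0,0,0,0.35]' >/dev/null
python3 g.py .6247 -.1355 .031 -2.9
python3 - <<'E'
from wr import *
p,w=wcloud(); save('w5',p)
s=w[(abs(w[...,0]-.625)<.06)&(abs(w[...,1]+.13)<.2)&(w[...,2]>.009)&(w[...,2]<.02)]
print(cv2.minAreaRect((s[:,:2]*1000).astype(np.float32)))
E
```

```text
t 19.27 tcp [ 0.6243 -0.1372  0.1468] yaw -4.14 tilt [-0.0008  0.0004] F [ 0.7  0.4 -0.7] gap 46.4 gf 25.0 j6 -18.2
shift units [ 0.005  0.022 -1.448] turn units 0.0109
((629.8668823242188, -97.84516906738281), (298.5545349121094, 88.67807006835938), 88.2166976928711)
```

View pics/w5.png

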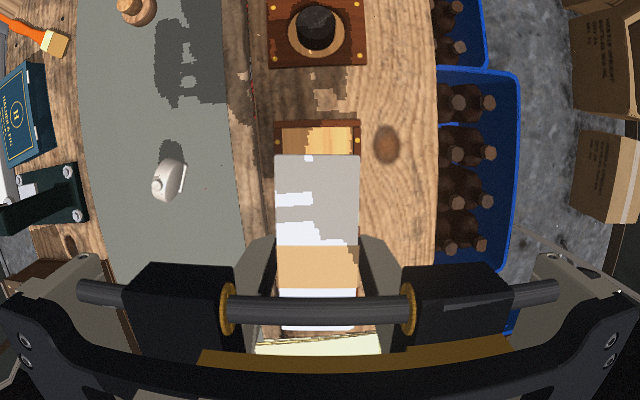

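The short bundle is held square over the short tray at (317,240). The cap stands in the long tray's well at (317,30), and the stopper is at (135,8). Lowering.

```bash

python3 -m inch '[0,0,0.011,0.005,0.02,-0.3,0.35, 0,0,0,0,0,-0.4,0.35, 0,0,0,0,0,-0.4,0.35, 0,0,0,0,0,-0.15,0.35, 0,0,0,0,0,0,0.35]' >/dev/null
python3 -m inch '[0,0,0,0,0,0,0.35]' >/dev/null; python3 g.py .6247 -.1355 .031 -2.9
```

```text
t 19.82 tcp [ 0.6244 -0.1334  0.0478] yaw -2.68 tilt [-0.001   0.0005] F [1.  0.5 0.3] gap 46.8 gf 25.0 j6 -19.4
shift units [ 0.004 -0.026 -0.209] turn units -0.002
```

```bash

python3 -m inch '[0,0,0,0,-0.025,-0.1,0.35, 0,0,0,0,0,-0.1,0.35, 0,0,0,0,0,0,0.35, 0,0,0,0,0,0,0.35]' >/dev/null; python3 g.py .6247 -.1355 .031 -2.9
```

```text
t 20.15 tcp [ 0.6247 -0.1364  0.0317] yaw -2.71 tilt [0.0001 0.    ] F [-0.6 -0.2 -1. ] gap 46.4 gf 25.0 j6 -19.6
shift units [ 0.001  0.011 -0.009] turn units -0.0017
```

```bash

python3 -m inch '[0,0,0,0,0.008,-0.008,0.35, 0,0,0,0,0,0,0.66, 0,0,0,0,0,0,0.66, 0,0,0,0,0,0.2,0.66, 0,0,0,0,0,0.4,0.66]' >/dev/null
python3 -m inch '[0,0,0,0,0,0.5,0.5, 0,0,0,0,0,0.4,0.5, 0,0,0,-0.26,0.33,0,0.5, 0,0,0,-0.26,0.33,0,0.5, 0,0,0,-0.26,0.33,0,0.5]' >/dev/null
python3 -m inch '[0,0,0,-0.26,0.33,0,0.5, 0,0,0,-0.26,0.33,0,0.5, 0,0,0,-0.26,0.33,0,0.5, 0,0,0,-0.26,0.33,0,0.5, 0,0,0,-0.26,0.33,0,0.5]' >/dev/null
python3 -m inch '[0,0,0,0,0,0,0.5, 0,0,0,0,0,0,0.5]' >/dev/null;python3 g.py .4585 .074 .0445 -2.7
python3 - <<'E'
from wr import *
p,w=wcloud(); save('w6',p); comp(w,.4585,.074,.03,.034,.05,'cork');comp(w,.4585,.074,.03,.01,.05,'st')
p,d=robot.snapshot('top'); t=cloud('top',d,cam('top')); comp(t,.625,-.135,.075,.014,.03,'sl'); comp(t,.6336,.0175,.04,.022,.06,'cap')
E
```

```text
t 21.57 tcp [0.4576 0.0766 0.1515] yaw -2.53 tilt [ 0.0011 -0.0002] F [-0.1 -0.5 -0.4] gap 46.5 gf 0.0 j6 -1.8
shift units [ 0.011 -0.033 -1.338] turn units -0.0015
cork 416 ctr 457.8 74.8 size 19.4 18.4 ang 86.4 pca 84.3 z50/95 [40.5 41.7]
st 1136 ctr 457.9 74.5 size 35.3 33.1 ang 87.3 pca 179.6 z50/95 [21.  41.3]
sl 863 ctr 623.4 -134.5 size 110.3 47.5 ang 88.2 pca 86.7 z50/95 [19.5 21.9]
cap 161 ctr 631.7 17.4 size 30.8 30.9 ang 88.0 pca 149.3 z50/95 [40.7 43.4]
```

View pics/w6.png

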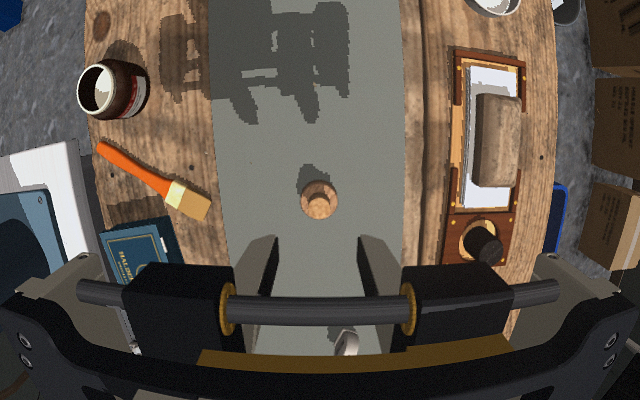

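The stopper is at (319,200), cork up. The long kit, with block and cap, is in place at (490,140) and (482,242), and the short bundle sits at height 19.5 mm (19 expected). Descending on the cork.

```bash

python3 -m inch '[0,0,0,0.005,-0.024,-0.3,0.5, 0,0,0,0,0,-0.4,0.5, 0,0,0,0,0,-0.3,0.5, 0,0,0,0,0,-0.1,0.5, 0,0,0,0,0,0,0.5]' >/dev/null; 
python3 -m inch '[0,0,0,0,0,0,0.5]' >/dev/null; python3 g.py .458 .0747 .0455 -2.7
```

```text
t 22.17 tcp [0.4596 0.0729 0.0631] yaw -2.76 tilt [-0.0001 -0.    ] F [-0.2 -0.9  0.4] gap 46.3 gf 0.0 j6 -2.0
shift units [-0.02   0.022 -0.22 ] turn units 0.0005
```

```bash

python3 -m inch '[0,0,0,-0.02,0.022,-0.1,0.5, 0,0,0,0,0,-0.1,0.5, 0,0,0,0,0,0,0.5, 0,0,0,0,0,0,0.5]' >/dev/null;python3 g.py .458 .0747 .0455 -2.7
python3 -m inch '[0,0,0,0,0,0,0.1, 0,0,0,0,0,0,0.1, 0,0,0,0,0,0,0.1, 0,0,0,0,0,0,0.1, 0,0,0,0,0,0,0.1]' 15 >/dev/null
python3 g.py .458 .0747 .0455 -2.7
```

```text
t 22.5 tcp [0.457  0.0755 0.0469] yaw -2.68 tilt [-0.0002 -0.    ] F [ 0.3 -0.  -1.3] gap 46.3 gf 0.0 j6 -1.8
shift units [ 0.013 -0.009 -0.018] turn units -0.0002
t 22.92 tcp [0.4572 0.0754 0.0471] yaw -2.69 tilt [ 0.0004 -0.    ] F [0.2 0.1 2.2] gap 18.9 gf 15.0 j6 -1.8
shift units [ 0.01  -0.008 -0.02 ] turn units -0.0001
```

```bash

python3 -m inch '[0,0,0,0,0,0.2,0.1, 0,0,0,0,0,0.4,0.1, 0,0,0,0,0,0.5,0.1, 0,0,0,0.204,-0.386,0,0.1, 0,0,0,0.204,-0.386,0,0.1]' >/dev/null
python3 -m inch '[0,0,0,0.204,-0.386,0,0.1, 0,0,0,0.204,-0.386,0,0.1, 0,0,0,0.204,-0.386,0,0.1, 0,0,0,0.204,-0.386,0,0.1, 0,0,0,0.204,-0.386,0,0.1]' >/dev/null
python3 -m inch '[0,0,0,0.204,-0.386,0,0.1, 0,0,0,0.204,-0.386,0,0.1, 0,0,0,0.204,-0.386,0,0.1, 0,0,0,0,0,0,0.1, 0,0,0,0,0,0,0.1]' >/dev/null
python3 g.py .6205 -.2335 .0505 -2.7
```

```text
t 24.17 tcp [ 0.6203 -0.2352  0.134 ] yaw -2.84 tilt [-0.0006  0.0004] F [ 0.9  0.3 -0. ] gap 19.0 gf 15.0 j6 -27.5
shift units [ 0.002  0.022 -1.043] turn units 0.0012
```

```bash

python3 -m inch '[0,0,0,0,0.02,-0.3,0.1, 0,0,0,0,0,-0.3,0.1, 0,0,0,0,0,-0.15,0.1, 0,0,0,0,0,0,0.1, 0,0,0,0,0,0,0.1]' >/dev/null
python3 g.py .6205 -.2335 .0505 -2.7
python3 - <<'E'
from h import *
p,d=robot.snapshot('wrist'); save('w7',p[150:400,160:480])
E
```

```text
t 24.58 tcp [ 0.6197 -0.2307  0.0746] yaw -2.65 tilt [-0.0017  0.0011] F [-0.2 -0.   0.6] gap 19.2 gf 15.0 j6 -27.4
shift units [ 0.01  -0.035 -0.301] turn units -0.0005
```

View pics/w7.png

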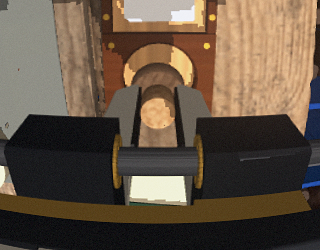

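The stopper is held at crop (157,108), in line with the well at (158,72). Lowering and releasing.

```bash

python3 -m inch '[0,0,0,0.01,-0.03,-0.1,0.1, 0,0,0,0,0,-0.1,0.1, 0,0,0,0,0,-0.08,0.1, 0,0,0,0,0,0,0.1, 0,0,0,0,0,0,0.1]' >/dev/null
python3 g.py .6205 -.2335 .0503 -2.7
```

```text
t 25.05 tcp [ 0.6206 -0.234   0.0518] yaw -2.7 tilt [-0.0012  0.0007] F [ 0.2 -0.1  0.3] gap 19.0 gf 15.0 j6 -27.6
shift units [-0.002  0.007 -0.019] turn units -0.0
```

```bash

python3 -m inch '[0,0,0,0,0,-0.018,0.1, 0,0,0,0,0,0,0.1, 0,0,0,0,0,0,0.1]' >/dev/null; python3 g.py
python3 -m inch '[0,0,0,0,0,0,0.45, 0,0,0,0,0,0,0.45, 0,0,0,0,0,0.2,0.45, 0,0,0,0,0,0.4,0.45, 0,0,0,0,0,0.5,0.45]' >/dev/null
python3 -m inch '[0,0,0,-0.4,0,0.2,0.45, 0,0,0,-0.4,0,0,0.45, 0,0,0,-0.4,0,0,0.45, 0,0,0,-0.4,0,0,0.45, 0,0,0,0,0,0,0.45]' >/dev/null
python3 -m inch '[0,0,0,0,-0.4,0,0.45, 0,0,0,0,-0.4,0,0.45, 0,0,0,0,0,0,0.45, 0,0,0,0,0,0,0.45]' >/dev/null
python3 g.py
python3 - <<'E'
from wr import *
for n in('top','scene'):
    p,d=robot.snapshot(n); t=cloud(n,d,cam(n)); 
    for k,b in dict(st=(.6205,-.2335,.03,.016,.06),cork=(.6205,-.2335,.03,.036,.06),cap=(.6336,.0175,.04,.022,.06),sl=(.6245,-.1355,.075,.014,.03),ll=(.637,.13,.09,.012,.022),bl=(.636,.131,.07,.025,.06)).items(): comp(t,*b,n+' '+k)
    if n=='top': save('topend',cv2.resize(p[125:290,225:515],None,fx=2.7,fy=2.7,interpolation=cv2.INTER_CUBIC))
E
```

```text
t 25.3 tcp [ 0.6212 -0.2343  0.0512] yaw -2.69 tilt [ 0.0003 -0.0002] F [ 1.   0.1 -0.4] gap 19.1 gf 15.0 j6 -27.6
t 26.47 tcp [ 0.4934 -0.2999  0.1552] yaw -2.84 tilt [ 0.0008 -0.0006] F [-0.2  0.6 -0.5] gap 41.9 gf 0.0 j6 -39.5
top st 178 ctr 619.6 -233.7 size 33.4 31.4 ang 25.4 pca 24.3 z50/95 [25.4 45.3]
top cork 62 ctr 619.7 -234.6 size 19.4 16.6 ang 86.6 pca 101.3 z50/95 [43.7 46.3]
top cap 162 ctr 631.6 17.3 size 31.0 30.9 ang 86.8 pca 141.0 z50/95 [40.7 43.2]
top sl 864 ctr 623.4 -134.2 size 110.5 47.2 ang 88.2 pca 86.8 z50/95 [19.5 21.8]
top ll 609 ctr 635.0 131.4 size 141.8 58.1 ang 89.2 pca 88.7 z50/95 [16.1 18.9]
top bl 743 ctr 634.3 129.1 size 88.5 46.3 ang 89.4 pca 89.3 z50/95 [44.6 48.8]
scene st 125 ctr 618.4 -231.2 size 36.0 34.5 ang 11.3 pca 22.6 z50/95 [25.7 45.2]
scene cork 36 ctr 619.3 -233.5 size 20.0 21.5 ang 71.5 pca 136.3 z50/95 [43.2 46.3]
scene cap 159 ctr 631.9 18.4 size 29.4 35.4 ang 29.9 pca 76.9 z50/95 [38.4 43.1]
scene sl 418 ctr 622.8 -138.3 size 51.8 127.2 ang 0.2 pca 86.3 z50/95 [19.3 21.8]
scene ll 427 ctr 642.8 132.4 size 145.1 75.7 ang 89.2 pca 73.2 z50/95 [16.3 19.9]
scene bl 612 ctr 632.9 133.2 size 91.2 46.5 ang 87.7 pca 80.5 z50/95 [42.1 48.6]
```

View pics/topend.png

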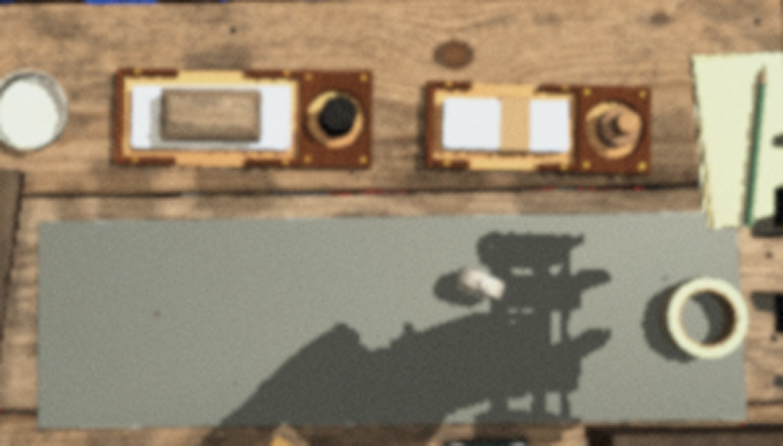

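Both kits are complete. The block is on the long bundle at (212,115), the cap in its well at (336,118), the banded bundle in its bay at (507,122), and the stopper, cork up, at (613,127). Heights match and the robot is clear.

```bash
python3 -c "
from workcell import robot
print(robot.finish_job())"
```

```text
the job is handed in; nothing more can be done
None
```

Both kits are made up in their trays and the job is handed in at about 26 s; the final camera check showed all five pieces placed and upright with the robot clear, but `finish_job()` returned no verdict.

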